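# Lay out the fit-up kit in its nests

### The job

Lay out the parts for the next welding fit-up: set the flat bar, the magnetic square, the round slug and the hexagon nut each in the metal nest on the bench that matches it in shape and size, resting flat on the nest's plate inside its rim. Leave the hex key and the tape measure where they are.

Things in the scene. Friction and masses are not known exactly. Their poses are not given: they have to be found in the camera images.
- flat_bar: brown steel flat bar, 120 x 30 x 8 mm, lying flat. Origin at the centre of its underside; x along its length, y across, z up. About 0.2 kg. (Obstacles behind the work: a green drawer case, 250 mm high, its front at x = 0.60 and its handles reaching forward to x = 0.58, between y = 0.08 and 0.40; left of it an arbor press whose lever slants up and forward to a black ball near x = 0.45, y = 0.45, z = 0.37)
- magnet_square: red magnetic welding square (not magnetic here): an upright slab with the outline of a triangle with cut corners, 20 mm thick (its x), 90 mm long at its foot (its y), 55 mm high in the middle; it stands on its long edge. Origin at the centre of its underside, z up. Grip it across the 20 mm. About 0.3 kg
- round_slug: plain bright steel cylinder standing on end, 44 mm in diameter, 45 mm high. Origin at the centre of its underside, z up. About 0.55 kg
- hex_nut: black hexagon nut lying flat, 36 mm across flats, 41 mm across corners, 19 mm high. Origin at the centre of its underside; two of its flats face along its x and -x (the others every 60 degrees), corners lie on its y axis; z up
- nest_bar: nest for the flat bar: fixed to the bench; a flat aluminium plate 3 mm thick with a dark rim that stands 4 mm above the plate (rim top 7 mm above the bench). Origin at the centre of the pocket, on the bench top; pocket 136 mm (its x) by 46 mm (its y), the longest of the four; the rim is only four corner pieces, whose legs run 28 mm along the long sides and 16 mm along the short ones from the outer corners, so the middles of the sides are open at plate level
- nest_magnet: nest for the magnetic square: fixed to the bench; a flat aluminium plate 3 mm thick with a dark rim that stands 4 mm above the plate (rim top 7 mm above the bench). Origin at the centre of the pocket, on the bench top; pocket 36 mm (its x) by 106 mm (its y), the narrow one; the rim is four corner pieces, whose legs run 28 mm along the long sides and 12 mm along the short ones from the outer corners, so the middles of the long sides are open at plate level
- nest_round: nest for the round slug: fixed to the bench; a flat aluminium plate 3 mm thick with a dark rim that stands 4 mm above the plate (rim top 7 mm above the bench). Origin at the centre of the pocket, on the bench top; closed circular rim, 60 mm inside diameter, 5 mm wide
- nest_hex: nest for the hexagon nut: fixed to the bench; a flat aluminium plate 3 mm thick with a dark rim that stands 4 mm above the plate (rim top 7 mm above the bench). Origin at the centre of the pocket, on the bench top; closed hexagonal rim, 52 mm across flats inside, 5 mm wide (the nut fits at any turn; low fingers can foul the rim: hold the nut with the fingertips more than 7 mm above the bench when it is down)
- hex_key: black hex key, an L of thin bar, 103 x 38 x 8 mm, lying loose on the bench: a bystander, to be left alone. Origin at the centre of its underside; long arm roughly along its y
- tape_measure: yellow and black tape measure, 35 x 98 x 64 mm, standing loose on the bench: a bystander, to be left alone. Origin at the centre of its underside; long side along its y

How it is judged:
By the outcome, as a careful person would: the job done as asked, in the order asked, and still so for the second after the job is handed in, with the robot touching nothing.
It also fails if it takes over 112 s, if anything falls off the work surface, if the arm or the gripper's body presses on something with over 40 N, if the wrist force passes 120 N, or if a joint passes its speed limit or range.

### The arm

A 6-joint arm with a two-finger parallel gripper is mounted at the origin on a cart in front of the work surface, level with it; the furniture and walls round the work are solid. World frame = base frame: x ahead of the robot, y to its left, z up, the work surface at z = 0. Lengths are in m, angles in rad, forces in N, time in s.
With the tool pointing down it reaches from about 0.275 to 0.825 m from the base axis. Payload 5.2 kg.
Tool frame: the origin (TCP) lies at the very end of the fingers, on their centre line; the grasp point (between the pads) lies 19 mm behind it; z points along the fingers, y is the line along which they close (so a half turn about z gives the same grasp; the last joint's range is limited). The gripper opens to 93 mm and grips with 3 to 60 N. Pads are 15 mm wide; open, the fingers measure 128 mm over their backs; the gripper's body (75 mm by 188 mm) begins 65 mm behind the grasp point.
Start: joints at [1.12, 0.259, 1.535, -0, 1.348, -0.203], TCP at [0.135, 0.533, 0.219] pointing down, gripper open.
Joint ranges: [-3.14, 3.14], [-0.91, 2.08], [0.19, 2.58], [-1.22, 4.36], [0.22, 2.71], [-3.12, 3.12]. Speed limits (rad/s): [2.57, 2.57, 3.14, 3.14, 3.14, 3.14].

### API

Orientations are given as [roll, pitch, yaw] about the fixed x, y, z axes, in that order (R = Rz(yaw) Ry(pitch) Rx(roll)).
In Python, from station import status, vision, manip gives the robot as it stands.
- The arm moves only by the tool servo_tool, never from a script. Its argument "commands" is a list of rows, each a list of 3 entries, a list of its own where there are three numbers: the shift along the tool's x, y, z in mm, then the turn, a rotation vector about the tool's x, y, z in degrees, then the gripper command: -1 is shut, 1 is fully open, values between are in proportion. In form: [[[x, y, z], [rx, ry, rz], hand], ...]. A call has 1 to 10 rows; each row is the pose to reach, as a shift and turn from the pose commanded when the call began, along the tool's axes at that moment; what a row does not reach only later rows make up. A row lasts 1/8 s, in which the tool goes at most 62.5 mm and 10.7 degrees, less where a joint would pass 70% of its speed; a pose out of reach is approached as far as the arm can. A call with a gripper value outside its range is refused whole. The fingers move at their own pace and stop on an object; "squeeze" is the grip in N (left out, the last holds). Time passes only in rows, so rows that repeat a pose let the fingers close. It gives the time, the measured TCP pose, the force, the opening and the grip force at its end, in the units of the state.
- status.state(): the state, without advancing time (a new reading comes with each control period).
- vision.get_image(name): name is "scene" or "top" or "wrist"; returns (picture, depth): 400x640x3 uint8, red, green, blue; 400x640 float32, m along the optical axis (not along the pixel's ray), 0 where there is no reading.
- vision.camera_model(name): a dict with "K" (3x3 intrinsics, pixels), "R" (3x3) and "t" (3): a world point X has camera coordinates R X + t. Camera axes: x right, y down, z forward; pixel columns grow to the right and rows downward; lengths in m; the calibration is good to about 2 mm. The wrist camera is an equidistant fisheye: a pixel r from the principal point sees the ray r / f radians off the axis. A picture is of the moment at which its call begins: read the wrist's pose just before it. camera_model takes no time and is no camera call; for the wrist camera it gives the pose at the moment of the call.
- manip.finish_job(): hands the job in; it is judged then, once.
The state is a dict: "t": time; "q": joint angles; "qvel": joint speeds; "effort": joint torques, N m; "ee_pos": TCP position; "tool_rot": TCP orientation; "contact_force": force on the tool from outside, world axes, zero at the start; "moment": the same for the moment, N m; "finger_gap": opening from 0.0 (shut) to 1.0 (fully open); "grasp_force": force on a finger pad.
Only numpy, scipy, OpenCV 4.12 (cv2) and the standard library are available. Lean on these libraries where they do the work, as an engineer would, in place of code of your own. Each camera call takes 0.05 s, during which the arm holds its last target. There are 200 camera calls.

## Working session

There is one attempt and no reset: what is moved stays moved. The work goes in short steps, Python scripts to look and compute and a tool call to move; the robot and the scene stay as the last step left them, time stands still between calls to the robot, and variables do not carry over. Pictures are saved under pics/ and viewed, at most 14 in all, crops included, and the job is handed in when it is done.

Besides the shell and the picture viewer there is one more tool, called after "Call:" as name(argument=value, ...) on one line, values as JSON. servo_tool: Moves the arm, as the interface text tells. Its arguments: {"type":"object","properties":{"commands":{"type":"array","items":{"type":"array"}},"squeeze":{"type":"number"}},"required":["commands"]}

```bash
ls; mkdir -p pics; python3 - <<'E'
from station import status, vision
import cv2,numpy as np
s=status.state();print(s)
for n in("top","scene"):
    im,d=vision.get_image(n);cv2.imwrite(f"pics/{n}0.png",im[:,:,::-1]);np.save(f"pics/{n}0.npy",d)
    m=vision.camera_model(n);print(n,m)
E
```

```text
pics
{'t': 0.0, 'q': array([ 1.12020529e+00,  2.59342365e-01,  1.53606382e+00, -9.24442705e-07,
        1.34797436e+00, -2.02765172e-01]), 'qvel': array([ 0.00017893,  0.00029825, -0.00019943, -0.0015639 ,  0.00174675,
        0.0003706 ]), 'effort': array([ 1.47260042e-03, -4.37306213e+01, -2.83997798e+01,  7.22443429e-02,
        4.14888456e-02, -1.34928587e-04]), 'ee_pos': array([0.13463627, 0.532719  , 0.21782577]), 'tool_rot': array([-3.13984120e+00, -3.59160870e-04,  2.89376668e+00]), 'contact_force': array([-0.81117972, -0.28449759,  0.12158559]), 'moment': array([-0.03148423, -0.0279496 , -0.03740493]), 'grasp_force': 0.0, 'finger_gap': 1.0001832009209122}
top {'K': array([[419.03374734,   0.        , 319.88080459],
       [  0.        , 419.03374734, 198.09660662],
       [  0.        ,   0.        ,   1.        ]]), 'R': array([[-0.01660489, -0.99984414, -0.00599753],
       [-0.98026575,  0.01746091, -0.1969116 ],
       [ 0.19698563,  0.00260948, -0.9804029 ]]), 't': array([-0.03198814,  0.51833999,  1.00013175])}
scene {'K': array([[387.35151062,   0.        , 325.67889112],
       [  0.        , 387.35151062, 197.35912736],
       [  0.        ,   0.        ,   1.        ]]), 'R': array([[ 0.67703652, -0.73594009, -0.00370676],
       [-0.53662896, -0.49021864, -0.68681514],
       [ 0.50363767,  0.46698809, -0.72682269]]), 't': array([-0.35964069,  0.28932402,  0.77297012])}
```

View pics/top0.png

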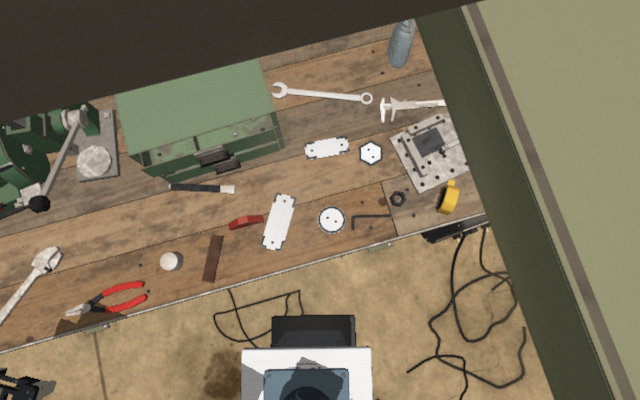

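View pics/scene0.png

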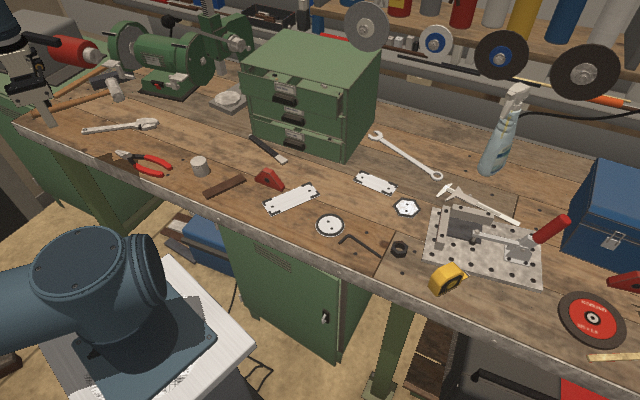

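The top view shows the slug at (170,261), bar at (213,258), magnet at (246,221), bar nest at (279,221), magnet nest at (327,147), round nest at (331,219), hex nest at (371,153), nut at (397,199), key at (370,218) and tape at (448,197). The scene view agrees with this. I'll enlarge the work area next.

```bash
cat > h.py <<'E'
import numpy as np,cv2
from station import vision
def px(u,v,z,name="top",m=None):
    m=m or vision.camera_model(name);K,R,t=m["K"],m["R"],m["t"]
    a=np.array([(u-K[0,2])/K[0,0],(v-K[1,2])/K[1,1]])
    if name=="wrist":
        th=np.hypot(*a);r=np.r_[a/max(th,1e-9)*np.sin(th),np.cos(th)]
    else: r=np.r_[a,1]
    c=-R.T@t;d=R.T@r
    return c+d*(z-c[2])/d[2]
E
python3 - <<'E'
import cv2
im=cv2.imread("pics/top0.png")
a=cv2.resize(im[190:290,150:310],None,fx=5,fy=5,interpolation=cv2.INTER_CUBIC);cv2.imwrite("pics/c1.png",a)
a=cv2.resize(im[130:240,295:415],None,fx=5,fy=5,interpolation=cv2.INTER_CUBIC);cv2.imwrite("pics/c2.png",a)
E
```

```text
(no output)
```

View pics/c1.png

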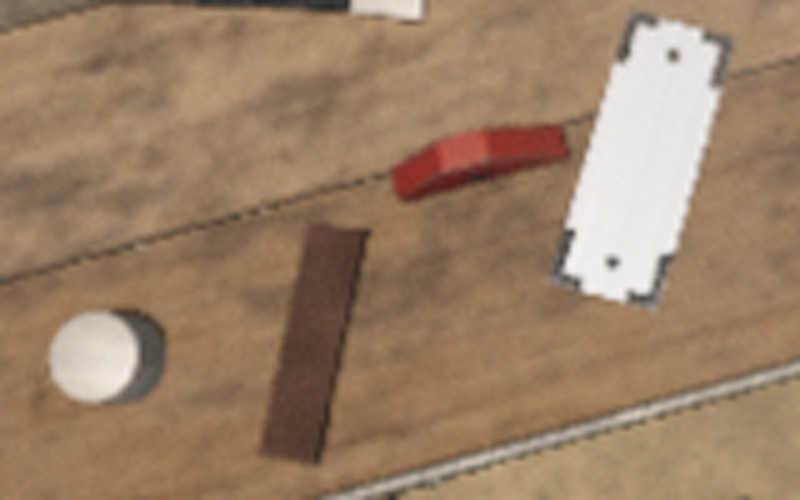

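View pics/c2.png

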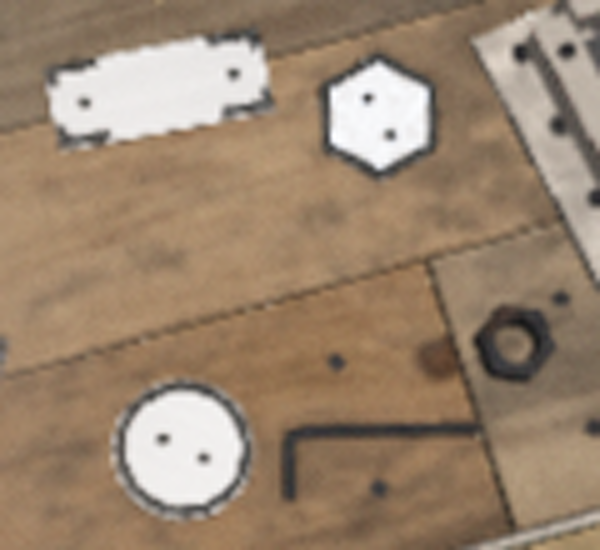

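The crops show the slug's top centre at (95,357), the bar and bar-nest corners, the red magnet, the magnet-nest corners, the round nest at (184,450), the hex nest at (379,116) and the nut at (514,343). Next I'll convert these to world positions.

```bash
python3 - <<'E'
from h import *
np.set_printoptions(precision=4,suppress=True)
m=vision.camera_model("top");print("cam",-m["R"].T@m["t"])
A=lambda x,y,z:px((x+.5)/5-.5+150,(y+.5)/5-.5+190,z,m=m)[:2]
B=lambda x,y,z:px((x+.5)/5-.5+295,(y+.5)/5-.5+130,z,m=m)[:2]
def rect(f,c,z):
    P=np.array([f(*p,z) for p in c]);(cx,cy),s,_=cv2.minAreaRect(P.astype(np.float32))
    l=P-P.mean(0);w,V=np.linalg.eigh(l.T@l);v=V[:,1]
    return P.mean(0),s,"long dir deg",np.degrees(np.arctan2(v[1],v[0]))
print("slug",A(95,357,.045))
print("bar",rect(A,[(312,225),(370,232),(320,463),(260,455)],.008))
print("nbar",rect(A,[(635,13),(732,40),(658,305),(552,283)],.007))
print("nmag",rect(B,[(47,72),(258,33),(272,105),(62,148)],.007))
print("nhex",B(379,116,.007),"nround",B(184,450,.007),"nut",B(514,343,.019))
im=cv2.imread("pics/top0.png");d=np.load("pics/top0.npy")
h=cv2.cvtColor(im,cv2.COLOR_BGR2HSV)
M=((h[...,0]<8)|(h[...,0]>172))&(h[...,1]>130);M[:205]=0;M[235:]=0;M[:,:222]=0;M[:,270:]=0
v,u=np.nonzero(M);z=d[v,u]
P=(np.c_[(u-m["K"][0,2])/m["K"][0,0],(v-m["K"][1,2])/m["K"][1,1],np.ones(len(u))]*z[:,None]-m["t"])@m["R"]
print(len(P),P.min(0),P.max(0))
Q=P[P[:,2]>.012]
w,V=np.linalg.eigh(np.cov(Q[:,:2].T));print("mag mean",Q.mean(0),np.degrees(np.arctan2(V[1,1],V[0,1])),cv2.minAreaRect(Q[:,:2].astype(np.float32)),Q[:,2].max())
T=Q[Q[:,2]>.045];print(len(T),T.mean(0))
E
```

```text
cam [ 0.3106 -0.0436  1.0824]
slug [0.368  0.3333]
bar (array([0.3755, 0.2345]), (0.03071308694779873, 0.11944630742073059), 'long dir deg', np.float64(169.03615018594306))
nbar (array([0.4672, 0.0673]), (0.055533792823553085, 0.14685490727424622), 'long dir deg', np.float64(163.59631835624907))
nmag (array([ 0.6648, -0.0611]), (0.04328814148902893, 0.11573363840579987), 'long dir deg', np.float64(100.58046803297174))
nhex [ 0.6478 -0.1779] nround [ 0.4693 -0.0697] nut [ 0.5204 -0.2412]
296 [ 0.3106 -0.0436 -0.002 ] [0.4836 0.1965 1.0824]
mag mean [0.4636 0.1491 0.0417] 93.43987153586602 ((0.4126144051551819, 0.060717642307281494), (0.2833380103111267, 0.07027387619018555), 59.572105407714844) 1.0824073755267674
112 [0.4633 0.1507 0.062 ]
```

```bash
cat >> h.py <<'E'
from station import status
def go(x,y,z,yaw):
    s=status.state();from scipy.spatial.transform import Rotation as Ro
    R=Ro.from_euler("xyz",s["tool_rot"]).as_matrix()
    sh=R.T@(np.array([x,y,z])-s["ee_pos"])*1000
    T=Ro.from_euler("xyz",[np.pi,0,np.radians(yaw)]).as_matrix()
    rv=np.degrees(Ro.from_matrix(R.T@T).as_rotvec())
    print("shift",np.round(sh,1),"turn",np.round(rv,1))
E
python3 - <<'E'
from h import *
np.set_printoptions(precision=4,suppress=True)
m=vision.camera_model("top")
im=cv2.imread("pics/top0.png");d=np.load("pics/top0.npy")
h=cv2.cvtColor(im,cv2.COLOR_BGR2HSV)
M=((h[...,0]<8)|(h[...,0]>172))&(h[...,1]>130)&(d>.5);M[:205]=0;M[235:]=0;M[:,:222]=0;M[:,270:]=0
v,u=np.nonzero(M);z=d[v,u]
P=(np.c_[(u-m["K"][0,2])/m["K"][0,0],(v-m["K"][1,2])/m["K"][1,1],np.ones(len(u))]*z[:,None]-m["t"])@m["R"]
Q=P[P[:,2]>.01]
print("mag",len(Q),cv2.minAreaRect(Q[:,:2].astype(np.float32)),Q.max(0))
T=Q[Q[:,2]>.045];print(len(T),T.mean(0))
go(.3755,.2345,.12,169.0)
E
```

```text
mag 290 ((0.46474766731262207, 0.15257138013839722), (0.017978331074118614, 0.08796918392181396), 14.490395545959473) [0.4836 0.1965 0.0595]
111 [0.4646 0.1524 0.0528]
shift [-306.7 -229.9   98.2] turn [-0.1 -0.  -3.2]
```

Call:
servo_tool(commands=[[[-60, -45, 0], [0, 0, -3.2], 0.3], [[-120, -90, 20], [0, 0, -3.2], 0.3], [[-180, -135, 40], [0, 0, -3.2], 0.3], [[-240, -180, 70], [0, 0, -3.2], 0.3], [[-307, -230, 98], [0, 0, -3.2], 0.3], [[-307, -230, 98], [0, 0, -3.2], 0.3], [[-307, -230, 98], [0, 0, -3.2], 0.3], [[-307, -230, 98], [0, 0, -3.2], 0.3], [[-307, -230, 98], [0, 0, -3.2], 0.3]], squeeze=25)

```text
t: 1.23
ee_pos: [0.3756, 0.2353, 0.1207]
tool_rot: [3.141, -0.001, 2.949]
contact_force: [-1.0, -0.5, 0.9]
finger_gap: 0.65
grasp_force: 0.0
```

```bash
python3 - <<'E'
from h import *
m=vision.camera_model("wrist");im,d=vision.get_image("wrist");cv2.imwrite("pics/w1.png",im[:,:,::-1])
import pickle;pickle.dump(m,open("pics/w1.pkl","wb"));print(status.state()["ee_pos"],-m["R"].T@m["t"],m["K"])
go(.3755,.2345,.004,169.0)
E
```

```text
[0.3755466  0.23564786 0.12087406] [0.29269391 0.25227748 0.28493992] [[309.70691629   0.         320.237068  ]
 [  0.         309.70691629 194.94773876]
 [  0.           0.           1.        ]]
shift [ -0.2  -1.2 116.9] turn [ 0.  -0.   0.1]
```

View pics/w1.png

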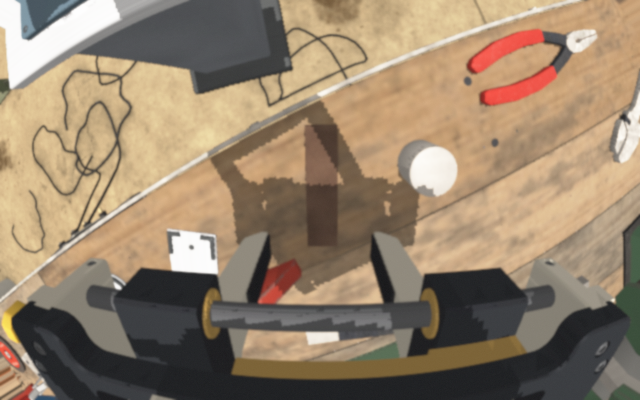

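The wrist view shows the bar from (306..337,125) to (308..337,245), between the open fingers. I'll check its position.

```bash
python3 - <<'E'
from h import *
import pickle;m=pickle.load(open("pics/w1.pkl","rb"))
C=np.array([px(u,v,z,"wrist",m) for u,v,z in [(305,125,.008),(336,125,.008),(308,245,.008),(337,245,.008)]]);print(C,C.mean(0));e=C[2:].mean(0)-C[:2].mean(0);print(np.degrees(np.arctan2(e[1],e[0])))
print("slug",px(435,171,.045,"wrist",m))
E
```

```text
[[0.31213816 0.23473785 0.008     ]
 [0.31741527 0.26182629 0.008     ]
 [0.42796125 0.21353366 0.008     ]
 [0.43353088 0.24195457 0.008     ]] [0.37276139 0.23801309 0.008     ]
-10.04284724621174
slug [0.36509637 0.33556725 0.045     ]
```

Call:
servo_tool(commands=[[[1, 0, 60], [0, 0, -0.5], 0.3], [[1, 0, 90], [0, 0, -0.5], 0.3], [[1, 0, 110], [0, 0, -0.5], 0.3], [[1, 0, 117], [0, 0, -0.5], 0.3], [[1, 0, 117], [0, 0, -0.5], 0.3], [[1, 0, 117], [0, 0, -0.5], -1], [[1, 0, 117], [0, 0, -0.5], -1], [[1, 0, 117], [0, 0, -0.5], -1], [[1, 0, 117], [0, 0, -0.5], -1], [[1, 0, 117], [0, 0, -0.5], -1]], squeeze=30)

```text
t: 2.52
ee_pos: [0.3755, 0.2353, 0.004]
tool_rot: [3.141, 0.001, 2.958]
contact_force: [-0.6, -0.3, 4.6]
finger_gap: 0.314
grasp_force: 30.0
```

Call:
servo_tool(commands=[[[0, 0, -50], [0, 0, 0], -1], [[0, 0, -100], [0, 0, 0], -1], [[0, 0, -100], [0, 0, 0], -1]])

```text
t: 2.9
ee_pos: [0.3776, 0.2359, 0.1066]
tool_rot: [3.138, 0.006, 2.958]
contact_force: [0.9, -0.3, -2.4]
finger_gap: 0.317
grasp_force: 30.0
```

```bash
python3 - <<'E'
from h import *
go(.4672,.0673,.104,163.6)
E
```

```text
shift [-118.8 -149.4    2.9] turn [0.2 0.4 5.9]
```

Call:
servo_tool(commands=[[[-30, -40, 0], [0, 0, 3], -1], [[-65, -82, 0], [0, 0, 5.9], -1], [[-100, -124, 0], [0, 0, 5.9], -1], [[-119, -149, 0], [0, 0, 5.9], -1], [[-119, -149, 0], [0, 0, 5.9], -1], [[-119, -149, 0], [0, 0, 5.9], -1], [[-119, -149, 0], [0, 0, 5.9], -1], [[-119, -149, 0], [0, 0, 5.9], -1]])

```text
t: 3.9
ee_pos: [0.4644, 0.0678, 0.1035]
tool_rot: [3.142, -0.0, 2.857]
contact_force: [1.3, -0.0, -1.7]
finger_gap: 0.313
grasp_force: 30.0
```

```bash
python3 - <<'E'
from h import *
m=vision.camera_model("wrist");im,d=vision.get_image("wrist");cv2.imwrite("pics/w2.png",im[:,:,::-1])
import pickle;pickle.dump(m,open("pics/w2.pkl","wb"));s=status.state();print(s["ee_pos"],s["tool_rot"])
go(.4672,.0673,.008,163.6)
E
```

```text
[0.46456244 0.06770648 0.10362565] [ 3.14157937e+00 -1.42061286e-04  2.85674521e+00]
shift [-2.7  0.3 95.6] turn [ 0.  -0.   0.1]
```

View pics/w2.png

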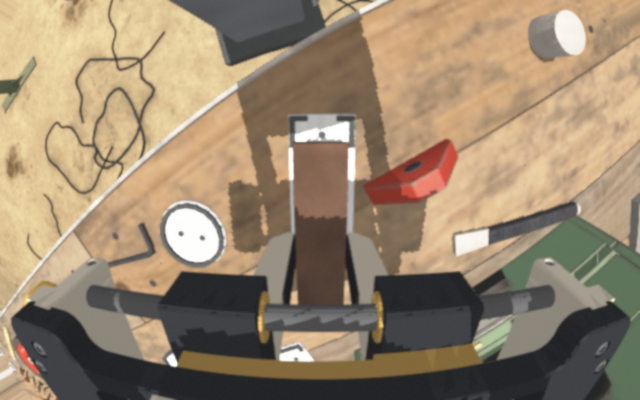

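The wrist view shows the bar nest's near outer corners at (289,116) and (356,116), the bar end at (295..351,142), the round nest at (193,234), and the magnet's top ridge running (366,187)–(455,143).

```bash
python3 - <<'E'
from h import *
import pickle;m=pickle.load(open("pics/w2.pkl","rb"))
e=(px(289,116,.007,"wrist",m)+px(356,116,.007,"wrist",m))/2;d=np.array([np.cos(np.radians(163.6)),np.sin(np.radians(163.6)),0])
print(e,e-d*.073, "round",px(193,234,.007,"wrist",m))
b=(px(295,142,.108,"wrist",m)+px(351,142,.108,"wrist",m))/2;print("bar centre",b-d*.06)
f=px(356,116,.007,"wrist",m)-px(289,116,.007,"wrist",m);print(np.degrees(np.arctan2(f[1],f[0])), np.linalg.norm(f))
E
```

```text
[0.39667429 0.09051225 0.007     ] [0.46670421 0.06990133 0.007     ] round [ 0.46612498 -0.06226556  0.007     ]
bar centre [0.46220874 0.07073655 0.108     ]
73.73519420761663 0.056081623377511755
```

Call:
servo_tool(commands=[[[-3.5, 0.3, 50], [0, 0, 0], -1], [[-3.5, 0.3, 80], [0, 0, 0], -1], [[-3.5, 0.3, 92], [0, 0, 0], -1], [[-3.5, 0.3, 96], [0, 0, 0], -1], [[-3.5, 0.3, 96], [0, 0, 0], -1], [[-3.5, 0.3, 96], [0, 0, 0], -1]])

```text
t: 4.7
ee_pos: [0.4693, 0.0662, 0.0087]
tool_rot: [3.141, 0.002, 2.855]
contact_force: [-0.4, -0.0, -2.4]
finger_gap: 0.315
grasp_force: 30.0
```

Call:
servo_tool(commands=[[[0, 0, 1.2], [0, 0, 0], -1], [[0, 0, 1.2], [0, 0, 0], -1], [[0, 0, 1.2], [0, 0, 0], 0.2], [[0, 0, 1.2], [0, 0, 0], 0.2], [[0, 0, 1.2], [0, 0, 0], 0.2], [[0, 0, -40], [0, 0, 0], 0.2], [[0, 0, -90], [0, 0, 0], 0.2], [[0, 0, -110], [0, 0, 0], 0.2], [[0, 0, -110], [0, 0, 0], 0.2]])

```text
t: 5.82
ee_pos: [0.4697, 0.0662, 0.1191]
tool_rot: [3.141, 0.004, 2.855]
contact_force: [-0.1, 0.5, 0.2]
finger_gap: 0.597
grasp_force: 0.0
```

```bash
python3 - <<'E'
from h import *
go(.4647,.1525,.13,14.5+180)
go(.4647,.1525,.13,14.5)
E
```

```text
shift [ 29.1  81.4 -10.9] turn [ -0.    0.2 -30.9]
shift [ 29.1  81.4 -10.9] turn [  0.3   0.  149.1]
```

Call:
servo_tool(commands=[[[8, 15, -10], [0, 0, 10], 0.3], [[15, 30, -10], [0, 0, 20], 0.3], [[22, 45, -10], [0, 0, 30], 0.3], [[30, 60, -10], [0, 0, 40], 0.3], [[37, 70, -10], [0, 0, 50], 0.3], [[43, 77, -10], [0, 0, 59.1], 0.3], [[43, 77, -10], [0, 0, 59.1], 0.3], [[43, 77, -10], [0, 0, 59.1], 0.3], [[43, 77, -10], [0, 0, 59.1], 0.3]])

```text
t: 6.95
ee_pos: [0.4489, 0.1519, 0.1273]
tool_rot: [-3.141, -0.0, 1.825]
contact_force: [-0.0, 0.1, -0.1]
finger_gap: 0.648
grasp_force: 0.0
```

```bash
python3 - <<'E'
from h import *
m=vision.camera_model("wrist");im,d=vision.get_image("wrist");cv2.imwrite("pics/w3.png",im[:,:,::-1])
import pickle;pickle.dump(m,open("pics/w3.pkl","wb"));s=status.state();print(s["ee_pos"],s["tool_rot"],s["q"])
go(.4647,.1525,.016,104.5)
E
```

```text
[0.44895065 0.15188808 0.12740477] [-3.14122173e+00 -8.87228194e-06  1.82466167e+00] [ 9.03065558e-02  2.09338588e-01  1.84175122e+00 -5.82208241e-05
  1.09087027e+00 -1.63531899e-01]
shift [ -3.4  15.4 111.4] turn [-0. -0.  0.]
```

View pics/w3.png

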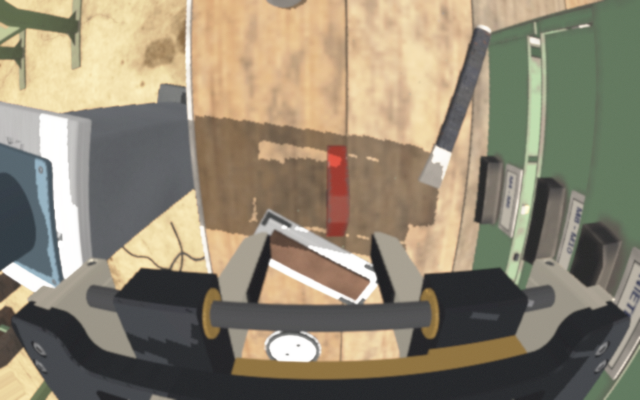

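The bar sits inside its nest. The magnet shows at (327..348, 146..236), parallel to the fingers. Descending on it now.

Call:
servo_tool(commands=[[[-2, 8, 20], [0, 0, 0], 0.3], [[-3.4, 15, 40], [0, 0, 0], 0.3], [[-3.4, 15, 65], [0, 0, 0], 0.3], [[-3.4, 15, 90], [0, 0, 0], 0.3], [[-3.4, 15, 111], [0, 0, 0], 0.3], [[-3.4, 15, 111], [0, 0, 0], 0.3], [[-3.4, 15, 111], [0, 0, 0], -1], [[-3.4, 15, 111], [0, 0, 0], -1], [[-3.4, 15, 111], [0, 0, 0], -1], [[-3.4, 15, 111], [0, 0, 0], -1]], squeeze=35)

```text
t: 8.25
ee_pos: [0.4646, 0.1528, 0.0171]
tool_rot: [3.141, 0.0, 1.824]
contact_force: [0.6, 0.2, 0.3]
finger_gap: 0.27
grasp_force: 0.0
```

Call:
servo_tool(commands=[[[0, 0, 0], [0, 0, 0], -1], [[0, -20, -40], [0, 0, 0], -1], [[0, -30, -80], [0, 0, 0], -1], [[0, -30, -100], [0, 0, 0], -1], [[0, -30, -100], [0, 0, 0], -1], [[0, -30, -100], [0, 0, 0], -1]])

```text
t: 9.0
ee_pos: [0.4344, 0.1452, 0.1156]
tool_rot: [-3.14, -0.0, 1.824]
contact_force: [0.4, -0.3, -3.3]
finger_gap: 0.189
grasp_force: 35.0
```

```bash
python3 - <<'E'
from h import *
go(.6648,-.0611,.116,100.6)
E
```

```text
shift [-257.4  171.4   -0.8] turn [-0.1 -0.   3.9]
```

Call:
servo_tool(commands=[[[-50, -4, 0], [0, 0, 0], -1], [[-105, -8, 0], [0, 0, 0], -1], [[-160, -12, 0], [0, 0, 2], -1], [[-208, -16, 0], [0, 0, 3.9], -1], [[-220, 30, 0], [0, 0, 3.9], -1], [[-233, 80, 0], [0, 0, 3.9], -1], [[-245, 125, 0], [0, 0, 3.9], -1], [[-257, 171, 0], [0, 0, 3.9], -1], [[-257, 171, 0], [0, 0, 3.9], -1], [[-257, 171, 0], [0, 0, 3.9], -1]])

```text
t: 10.25
ee_pos: [0.6635, -0.0604, 0.1141]
tool_rot: [-3.137, -0.002, 1.756]
contact_force: [0.4, -0.6, -2.7]
finger_gap: 0.188
grasp_force: 35.0
```

Call:
servo_tool(commands=[[[0, 0, 0], [0, 0, 0], -1], [[0, 0, 0], [0, 0, 0], -1]])

```text
t: 10.5
ee_pos: [0.6643, -0.0608, 0.1169]
tool_rot: [-3.141, -0.0, 1.756]
contact_force: [0.1, -0.2, -3.1]
finger_gap: 0.192
grasp_force: 35.0
```

```bash
python3 - <<'E'
from h import *
m=vision.camera_model("wrist");im,d=vision.get_image("wrist");cv2.imwrite("pics/w4.png",im[:,:,::-1])
import pickle;pickle.dump(m,open("pics/w4.pkl","wb"))
go(.6648,-.0611,.021,100.6)
E
```

```text
shift [-0.3  0.2 96.1] turn [ 0.  0. -0.]
```

View pics/w4.png

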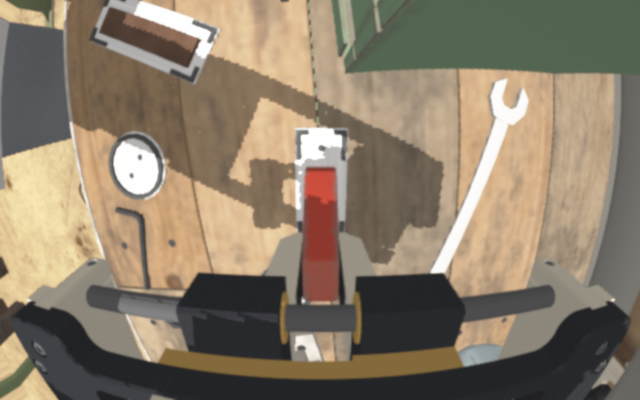

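The wrist view shows the magnet held upright over its nest. The nest's near outer corners are at (296,128) and (348,128), and the magnet's near end is at (305..337,168).

```bash
python3 - <<'E'
from h import *
import pickle;m=pickle.load(open("pics/w4.pkl","rb"))
e=(px(296,128,.007,"wrist",m)+px(348,128,.007,"wrist",m))/2;a=np.radians(100.6);d=np.array([np.cos(a),np.sin(a),0])
print(e-d*.058,"round",px(138,165,.007,"wrist",m))
f=px(348,128,.007,"wrist",m)-px(296,128,.007,"wrist",m);print(np.degrees(np.arctan2(f[1],f[0]))+90, np.linalg.norm(f))
for z in(.11,.12,.13):
  b=(px(305,168,z,"wrist",m)+px(337,168,z,"wrist",m))/2;print(z,b,(b-[.6643,-.0608,z])@d)
E
```

```text
[ 0.66580167 -0.05780841  0.007     ] round [ 0.47614325 -0.06469514  0.007     ]
100.61353320830585 0.0459587268291616
0.11 [ 0.65648182 -0.01417495  0.11      ] 0.04726757340739688
0.12 [ 0.65604724 -0.0119798   0.12      ] 0.049505203809223346
0.13 [ 0.65561267 -0.00978465  0.13      ] 0.05174283421104985
```

Call:
servo_tool(commands=[[[0, 0, 40], [0, 0, 0], -1], [[0, 0, 70], [0, 0, 0], -1], [[0, 0, 88], [0, 0, 0], -1], [[0, 0, 95], [0, 0, 0], -1], [[0, 0, 95], [0, 0, 0], -1], [[0, 0, 95], [0, 0, 0], -1], [[0, 0, 96], [0, 0, 0], -1], [[0, 0, 96], [0, 0, 0], -1]])

```text
t: 11.55
ee_pos: [0.6654, -0.0608, 0.0212]
tool_rot: [3.141, 0.0, 1.756]
contact_force: [0.0, 0.8, -2.5]
finger_gap: 0.194
grasp_force: 35.0
```

Call:
servo_tool(commands=[[[0, 0, 1.2], [0, 0, 0], -1], [[0, 0, 1.5], [0, 0, 0], -1], [[0, 0, 1.5], [0, 0, 0], 0.1], [[0, 0, 1.5], [0, 0, 0], 0.1], [[0, 0, 1.5], [0, 0, 0], 0.1], [[0, 0, -30], [0, 0, 0], 0.1], [[0, 0, -80], [0, 0, 0], 0.1], [[0, 0, -110], [0, 0, 0], 0.3], [[0, 0, -110], [0, 0, 0], 0.3]])

```text
t: 12.68
ee_pos: [0.6671, -0.0613, 0.1339]
tool_rot: [3.136, 0.003, 1.756]
contact_force: [-0.5, 0.3, -0.4]
finger_gap: 0.645
grasp_force: 0.0
```

```bash
python3 - <<'E'
from h import *
im,d=vision.get_image("wrist");cv2.imwrite("pics/w5.png",im[:,:,::-1])
go(.47,-.0611,.13,140)
go(.367,.334,.14,170)
print(status.state()["q"])
E
```

```text
shift [  35.9 -192.4    1.1] turn [  0.1   0.1 -39.4]
shift [ 443.1 -220.9   -9.4] turn [  0.1   0.1 -69.4]
[-2.57815868e-01  5.29392071e-01  1.34452429e+00  1.33525757e-05
  1.26534153e+00 -4.42829555e-01]
```

View pics/w5.png

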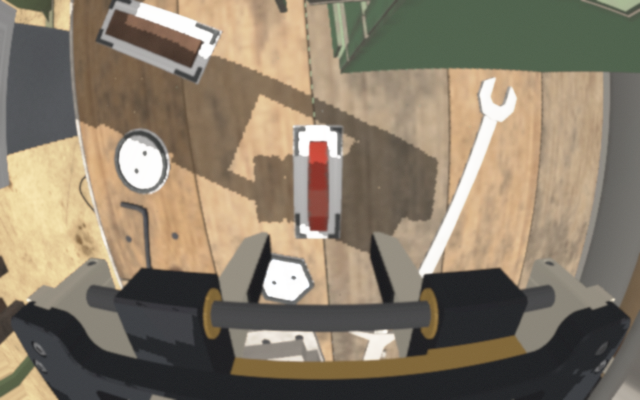

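The magnet is seated in its nest at (318,185). The slug is next.

Call:
servo_tool(commands=[[[10, -55, -5], [0, 0, 0], 0.5], [[20, -110, -5], [0, 0, -10], 0.5], [[35, -165, -5], [0, 0, -20], 0.5], [[60, -213, -5], [0, 0, -30], 0.5], [[115, -215, -5], [0, 0, -40], 0.5], [[170, -216, -5], [0, 0, -50], 0.5], [[225, -217, -5], [0, 0, -60], 0.5], [[280, -218, -5], [0, 0, -69], 0.5], [[335, -219, -5], [0, 0, -69], 0.5], [[390, -220, -5], [0, 0, -69], 0.5]])

```text
t: 13.98
ee_pos: [0.3754, 0.2832, 0.1339]
tool_rot: [-3.14, -0.002, 2.96]
contact_force: [0.3, -0.1, 0.5]
finger_gap: 0.751
grasp_force: 0.0
```

```bash
python3 - <<'E'
from h import *
go(.3677,.3335,.08,170)
E
```

```text
shift [16.5 48.1 53.8] turn [-0.1 -0.1 -0.4]
```

Call:
servo_tool(commands=[[[16, 45, 20], [0, 0, 0], 0.5], [[16, 45, 45], [0, 0, 0], 0.5], [[16, 45, 54], [0, 0, 0], 0.5], [[16, 45, 54], [0, 0, 0], 0.5], [[16, 45, 54], [0, 0, 0], 0.5]])

```text
t: 14.6
ee_pos: [0.3701, 0.3288, 0.0821]
tool_rot: [3.141, 0.001, 2.959]
contact_force: [0.1, 0.2, -0.2]
finger_gap: 0.753
grasp_force: 0.0
```

```bash
python3 - <<'E'
from h import *
m=vision.camera_model("wrist");im,d=vision.get_image("wrist");cv2.imwrite("pics/w6.png",im[:,:,::-1])
import pickle;pickle.dump(m,open("pics/w6.pkl","wb"));print(status.state()["ee_pos"])
go(.3677,.3335,.012,170)
E
```

```text
[0.37031196 0.32894486 0.08235759]
shift [ 3.5  3.9 70.4] turn [ 0.   0.1 -0.5]
```

View pics/w6.png

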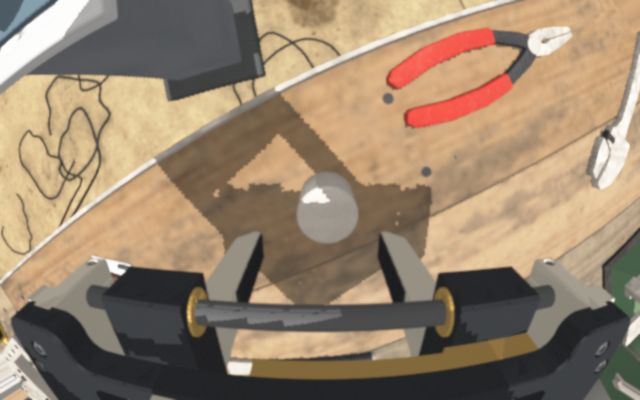

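The slug's top is centred at (328,213), slightly right of the fingers' mid-line, which agrees with the computed shift. The pliers are clear. Descending.

Call:
servo_tool(commands=[[[3.5, 4, 10], [0, 0, 0], 0.5], [[3.5, 4, 35], [0, 0, 0], 0.5], [[3.5, 4, 60], [0, 0, 0], 0.5], [[3.5, 4, 70], [0, 0, 0], 0.5], [[3.5, 4, 70], [0, 0, 0], 0.5], [[3.5, 4, 70], [0, 0, 0], -1], [[3.5, 4, 70], [0, 0, 0], -1], [[3.5, 4, 70], [0, 0, 0], -1], [[3.5, 4, 70], [0, 0, 0], -1], [[3.5, 4, 70], [0, 0, 0], -1]], squeeze=45)

```text
t: 15.9
ee_pos: [0.3672, 0.3341, 0.0122]
tool_rot: [3.141, 0.001, 2.96]
contact_force: [-0.1, -0.3, 6.5]
finger_gap: 0.465
grasp_force: 45.0
```

Call:
servo_tool(commands=[[[0, 0, 0], [0, 0, 0], -1], [[0, 0, -40], [0, 0, 0], -1], [[0, 0, -85], [0, 0, 0], -1], [[0, 0, -85], [0, 0, 0], -1], [[0, 0, -85], [0, 0, 0], -1]])

```text
t: 16.52
ee_pos: [0.3656, 0.3331, 0.0952]
tool_rot: [-3.14, -0.002, 2.96]
contact_force: [-0.8, -1.1, -5.0]
finger_gap: 0.462
grasp_force: 45.0
```

```bash
python3 - <<'E'
from h import *
go(.469,-.0685,.1,150)
E
```

```text
shift [-174.2 -376.3   -4.5] turn [-0.1 -0.1 19.6]
```

Call:
servo_tool(commands=[[[-20, -45, 0], [0, 0, 5], -1], [[-45, -97, 0], [0, 0, 10], -1], [[-70, -150, 0], [0, 0, 15], -1], [[-95, -205, 0], [0, 0, 19], -1], [[-120, -258, 0], [0, 0, 19], -1], [[-145, -312, 0], [0, 0, 19], -1], [[-165, -355, 0], [0, 0, 19], -1], [[-174, -376, 0], [0, 0, 19], -1], [[-174, -376, 0], [0, 0, 19], -1], [[-174, -376, 0], [0, 0, 19], -1]])

```text
t: 17.77
ee_pos: [0.4685, -0.0664, 0.095]
tool_rot: [-3.141, -0.004, 2.628]
contact_force: [-0.7, 0.5, -4.4]
finger_gap: 0.465
grasp_force: 45.0
```

Call:
servo_tool(commands=[[[0, 0, 0], [0, 0, 0], -1], [[0, 0, 0], [0, 0, 0], -1]])

```text
t: 18.02
ee_pos: [0.4698, -0.0665, 0.0965]
tool_rot: [-3.142, -0.0, 2.63]
contact_force: [0.0, -0.6, -4.6]
finger_gap: 0.47
grasp_force: 45.0
```

```bash
python3 - <<'E'
from h import *
m=vision.camera_model("wrist");im,d=vision.get_image("wrist");cv2.imwrite("pics/w7.png",im[:,:,::-1])
import pickle;pickle.dump(m,open("pics/w7.pkl","wb"));print(status.state()["ee_pos"])
go(.469,-.0695,.017,150.6)
E
```

```text
[ 0.46993509 -0.06665354  0.09663816]
shift [-0.6 -2.9 79.6] turn [ 0.  -0.   0.1]
```

View pics/w7.png

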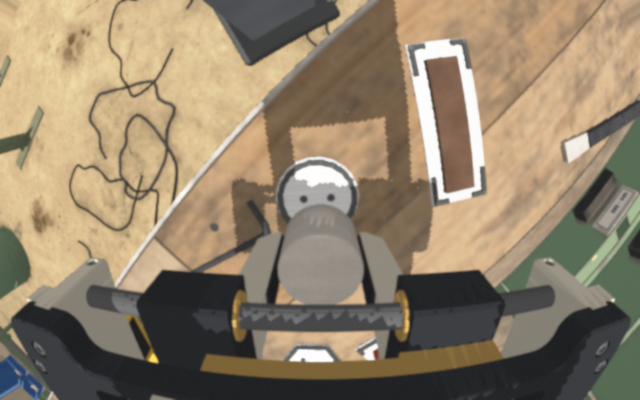

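The view shows the round nest's hole midpoint, which is its centre, at (317.5,198.5). The slug is above and nearer, and the hex key's short arm is at (258,215).

```bash
python3 - <<'E'
from h import *
import pickle;m=pickle.load(open("pics/w7.pkl","rb"))
a=np.radians(150.6);X=np.array([np.cos(a),np.sin(a)]);Y=np.array([np.sin(a),-np.cos(a)])
p=px(317.5,198.5,.003,"wrist",m)[:2];print(p,p-.0031*X-.0021*Y)
for u,v in((276,195),(358,195),(317,156)): print(px(u,v,.007,"wrist",m))
print("slug top", px(320,275,.127,"wrist",m))
E
```

```text
[ 0.46906794 -0.0678912 ] [ 0.47073781 -0.07124255]
[ 0.4475723  -0.09697453  0.007     ]
[ 0.48231763 -0.03516685  0.007     ]
[ 0.43538301 -0.04929166  0.007     ]
slug top [ 0.47008744 -0.0658728   0.127     ]
```

Call:
servo_tool(commands=[[[-1.3, -3.2, 35], [0, 0, 0], -1], [[-1.3, -3.2, 62], [0, 0, 0], -1], [[-1.3, -3.2, 75], [0, 0, 0], -1], [[-1.3, -3.2, 79], [0, 0, 0], -1], [[-1.3, -3.2, 79], [0, 0, 0], -1], [[-1.3, -3.2, 80], [0, 0, 0], -1], [[-1.3, -3.2, 80], [0, 0, 0], -1]])

```text
t: 18.95
ee_pos: [0.4701, -0.071, 0.0172]
tool_rot: [3.141, 0.001, 2.629]
contact_force: [0.0, -0.1, -3.6]
finger_gap: 0.465
grasp_force: 45.0
```

Call:
servo_tool(commands=[[[0, 0, 1], [0, 0, 0], -1], [[0, 0, 1.5], [0, 0, 0], -1], [[0, 0, 1.5], [0, 0, 0], -1], [[0, 0, 1.5], [0, 0, 0], 0.4], [[0, 0, 1.5], [0, 0, 0], 0.4], [[0, 0, 1.5], [0, 0, 0], 0.4], [[0, 0, -30], [0, 0, 0], 0.4], [[0, 0, -80], [0, 0, 0], 0.4], [[0, 0, -105], [0, 0, 0], 0.4], [[0, 0, -105], [0, 0, 0], 0.4]])

```text
t: 20.2
ee_pos: [0.4712, -0.0714, 0.1236]
tool_rot: [3.141, 0.005, 2.629]
contact_force: [-1.0, 0.3, -0.1]
finger_gap: 0.7
grasp_force: 0.0
```

```bash
python3 - <<'E'
from h import *
go(.5204,-.2412,.14,150.6)
E
```

```text
shift [-126.3 -123.8  -15.8] turn [0.  0.3 0. ]
```

Call:
servo_tool(commands=[[[-35, -35, -16], [0, 0, 0], 0.2], [[-80, -78, -16], [0, 0, 0], 0.2], [[-115, -112, -16], [0, 0, 0], 0.2], [[-126, -124, -16], [0, 0, 0], 0.2], [[-126, -124, -16], [0, 0, 0], 0.2], [[-126, -124, -16], [0, 0, 0], 0.2], [[-126, -124, -16], [0, 0, 0], 0.2]])

```text
t: 21.08
ee_pos: [0.5183, -0.2391, 0.1376]
tool_rot: [3.141, -0.001, 2.63]
contact_force: [-1.0, 0.8, 0.3]
finger_gap: 0.599
grasp_force: 0.0
```

```bash
python3 - <<'E'
from h import *
m=vision.camera_model("wrist");im,d=vision.get_image("wrist");cv2.imwrite("pics/w8.png",im[:,:,::-1])
import pickle;pickle.dump(m,open("pics/w8.pkl","wb"));print(status.state()["ee_pos"],status.state()["q"])
E
```

```text
[ 0.51839545 -0.23931955  0.13780819] [-6.27892780e-01  3.61062256e-01  1.59805324e+00  1.56550497e-04
  1.18268622e+00 -1.68717429e+00]
```

View pics/w8.png

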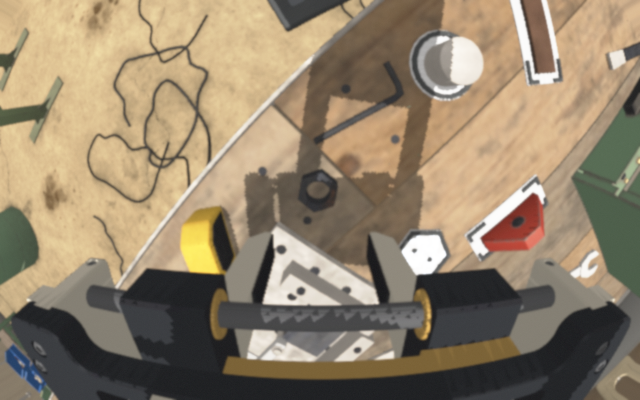

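The slug stands in its nest. The nut is at about (318,189), the tape at (207,240) and the hex nest at (423,252). I'll take an enlarged crop for the nut's orientation.

```bash
python3 - <<'E'
import cv2
im=cv2.imread("pics/w8.png")[160:220,270:350]
im=cv2.convertScaleAbs(im,alpha=2)
cv2.imwrite("pics/c3.png",cv2.resize(im,None,fx=10,fy=10,interpolation=cv2.INTER_CUBIC))
E
```

```text
(no output)
```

View pics/c3.png

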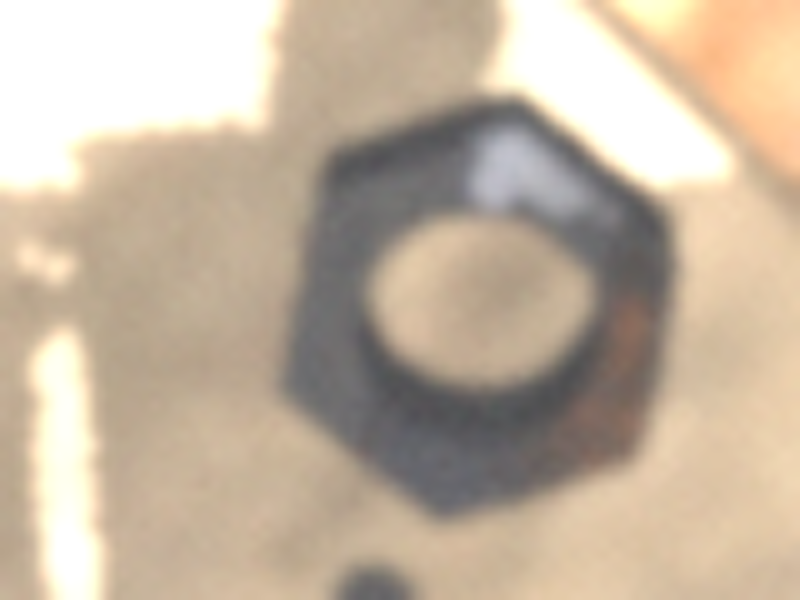

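The enlarged nut shows its top-face corners at (285,390), (440,515) and (635,455). The flats on the left and right run nearly along the tool's x.

```bash
python3 - <<'E'
from h import *
import pickle;m=pickle.load(open("pics/w8.pkl","rb"))
g=lambda x,y,z:px(270+(x+.5)/10-.5,160+(y+.5)/10-.5,z,"wrist",m)[:2]
P=[g(285,390,.019),g(440,515,.019),g(635,455,.019)]
for a,b in((0,1),(1,2)):
    e=P[b]-P[a];print(np.linalg.norm(e),np.degrees(np.arctan2(e[1],e[0]))%60)
l=[(g(285,390,.019),g(325,180,.013)),(g(635,455,.019),g(670,250,.019))]
for a,b in l: e=b-a;print(np.linalg.norm(e),np.degrees(np.arctan2(e[1],e[0])))
a=np.radians(150.6);X=np.array([np.cos(a),np.sin(a)]);Y=np.array([np.sin(a),-np.cos(a)])
B=.0031*X+.0021*Y
print("nut",(P[0]+P[2])/2-B, g(480,310,.012)-B, "hexnest",px(423,252,.005,"wrist",m)[:2]-B,"tape nearside",px(228,225,.05,"wrist",m)[:2]-B)
E
```

```text
0.019628375200445622 19.837167795322273
0.019926154395422484 18.797072535482158
0.019700734659543265 139.38469717506374
0.02084889304711585 142.20265900752858
nut [ 0.52833968 -0.25133489] [ 0.52118784 -0.24518858] hexnest [ 0.64378212 -0.17833642] tape nearside [ 0.49976781 -0.32653907]
```

```bash
python3 - <<'E'
from h import *
go(.5205,-.2432,.009,139.5)
E
```

```text
shift [ -3.8  -2.4 128.8] turn [ 0.  -0.  11.2]
```

Call:
servo_tool(commands=[[[-2, -1, 20], [0, 0, 6], 0.3], [[-3.8, -2.4, 50], [0, 0, 11.2], 0.3], [[-3.8, -2.4, 85], [0, 0, 11.2], 0.3], [[-3.8, -2.4, 115], [0, 0, 11.2], 0.3], [[-3.8, -2.4, 128], [0, 0, 11.2], 0.3], [[-3.8, -2.4, 129], [0, 0, 11.2], 0.3], [[-3.8, -2.4, 129], [0, 0, 11.2], -1], [[-3.8, -2.4, 129], [0, 0, 11.2], -1], [[-3.8, -2.4, 129], [0, 0, 11.2], -1], [[-3.8, -2.4, 129], [0, 0, 11.2], -1]], squeeze=30)

```text
t: 22.38
ee_pos: [0.5212, -0.2451, 0.0095]
tool_rot: [3.141, 0.002, 2.433]
contact_force: [0.7, 0.5, 5.9]
finger_gap: 0.384
grasp_force: 30.0
```

Call:
servo_tool(commands=[[[0, 0, 0], [0, 0, 0], -1], [[0, 0, -40], [0, 0, 0], -1], [[0, 0, -90], [0, 0, 0], -1], [[0, 0, -100], [0, 0, 0], -1], [[0, 0, -100], [0, 0, 0], -1], [[0, 0, -100], [0, 0, 0], -1]])

```text
t: 23.12
ee_pos: [0.5195, -0.2439, 0.1068]
tool_rot: [-3.141, -0.003, 2.433]
contact_force: [-0.1, -1.0, -0.8]
finger_gap: 0.381
grasp_force: 30.0
```

```bash
python3 - <<'E'
from h import *
go(.6475,-.178,.1,120)
E
```

```text
shift [-54.3 133.3   6.5] turn [-0.  -0.2 19.4]
```

Call:
servo_tool(commands=[[[-15, 40, 0], [0, 0, 7], -1], [[-35, 85, 0], [0, 0, 14], -1], [[-50, 120, 0], [0, 0, 19], -1], [[-54, 133, 0], [0, 0, 19], -1], [[-54, 133, 0], [0, 0, 19], -1], [[-54, 133, 0], [0, 0, 19], -1], [[-54, 133, 0], [0, 0, 19], -1]])

```text
t: 24.0
ee_pos: [0.6472, -0.1797, 0.1087]
tool_rot: [-3.141, -0.0, 2.101]
contact_force: [-0.5, 0.1, -0.8]
finger_gap: 0.383
grasp_force: 30.0
```

```bash
python3 - <<'E'
from h import *
go(.6475,-.178,.0135,120.4)
E
```

```text
shift [ 1.3  1.2 95.2] turn [-0. -0. -0.]
```

Call:
servo_tool(commands=[[[1.3, 1.2, 40], [0, 0, 0], -1], [[1.3, 1.2, 70], [0, 0, 0], -1], [[1.3, 1.2, 88], [0, 0, 0], -1], [[1.3, 1.2, 94], [0, 0, 0], -1], [[1.3, 1.2, 95], [0, 0, 0], -1], [[1.3, 1.2, 95], [0, 0, 0], -1], [[1.3, 1.2, 95], [0, 0, 0], -1]])

```text
t: 24.88
ee_pos: [0.6493, -0.1774, 0.0148]
tool_rot: [3.141, 0.002, 2.102]
contact_force: [0.8, -0.0, 0.1]
finger_gap: 0.379
grasp_force: 30.0
```

Call:
servo_tool(commands=[[[0, 0, 1], [0, 0, 0], -1], [[0, 0, 2.2], [0, 0, 0], -1], [[0, 0, 2.2], [0, 0, 0], -1], [[0, 0, 2.2], [0, 0, 0], 0.2], [[0, 0, 2.2], [0, 0, 0], 0.2], [[0, 0, 2.2], [0, 0, 0], 0.2], [[0, 0, -30], [0, 0, 0], 0.2], [[0, 0, -80], [0, 0, 0], 0.2], [[0, 0, -130], [0, 0, 0], 0.2], [[0, 0, -130], [0, 0, 0], 0.2]])

```text
t: 26.12
ee_pos: [0.6515, -0.1784, 0.1492]
tool_rot: [3.136, 0.008, 2.101]
contact_force: [0.4, -0.0, -0.2]
finger_gap: 0.6
grasp_force: 0.0
```

Call:
servo_tool(commands=[[[0, -60, -160], [0, 0, 0], 0.2], [[0, -120, -160], [0, 0, 0], 0.2], [[0, -180, -160], [0, 0, 0], 0.2], [[0, -240, -160], [0, 0, 0], 0.2], [[0, -240, -160], [0, 0, 0], 0.2], [[0, -240, -160], [0, 0, 0], 0.2], [[0, -240, -160], [0, 0, 0], 0.2]])

```text
t: 27.0
ee_pos: [0.4416, -0.2984, 0.3028]
tool_rot: [3.141, -0.001, 2.1]
contact_force: [1.1, -0.0, 0.3]
finger_gap: 0.603
grasp_force: 0.0
```

```bash
python3 - <<'E'
from h import *
a,_=vision.get_image("top");b,_=vision.get_image("scene")
s=status.state();print(s["t"],s["ee_pos"])
A=cv2.resize(a[120:240,230:480],(800,384),interpolation=cv2.INTER_CUBIC)
B=cv2.resize(b[160:300,250:520],(416,216),interpolation=cv2.INTER_CUBIC)
o=np.zeros((600,800,3),np.uint8);o[:384]=A;o[384:,:416]=B
cv2.imwrite("pics/f.png",o[:,:,::-1])
E
```

```text
27.1 [ 0.44229463 -0.29774298  0.30257712]
```

View pics/f.png

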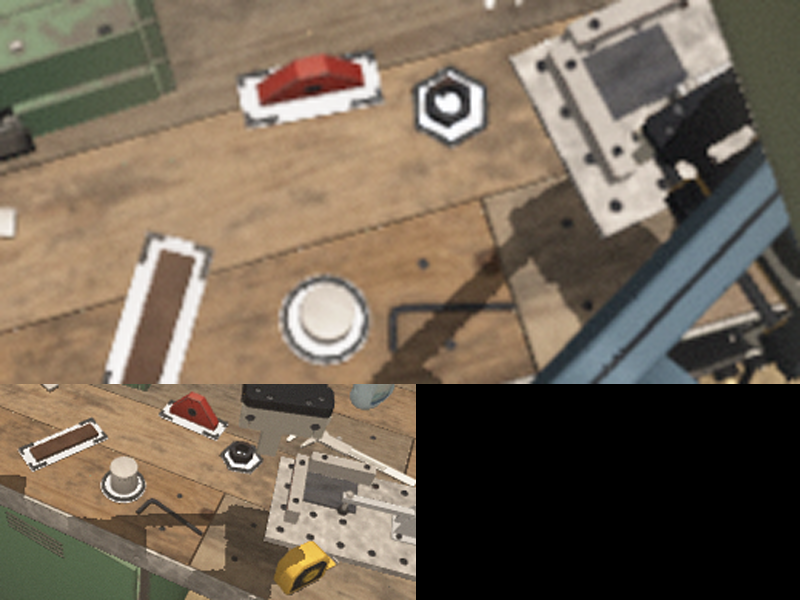

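All four parts rest inside their nests: the bar at (160,320), magnet at (312,80), slug at (325,312) and nut at (449,102). The hex key and tape have not been disturbed, and the arm is clear.

```bash
python3 -c "
from station import manip;print(manip.finish_job())"
```

```text
the job is handed in; nothing more can be done
None
```

The flat bar, magnetic square, round slug and hexagon nut were each set flat in their matching nests, the hex key and tape measure were left alone, and the job was handed in at about 27 s.

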